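# Start the clamping lever on the tool post stud

## Robot

A 6-joint arm with a two-finger parallel gripper is mounted at the origin on the work surface. World frame = base frame: x ahead of the robot, y to its left, z up, the work surface at z = 0. Lengths are in mm, angles in rad, forces in N, time in s.
With the tool pointing down it reaches from about 275 to 725 mm from the base axis. Payload 15.9 kg.
Tool frame: the origin (TCP) lies at the very end of the fingers, on their centre line; the grasp point (between the pads) lies 19 mm behind it; z points along the fingers, y is the direction in which the jaws open and shut (so a half turn about z gives the same grasp; the last joint's range is limited). The gripper opens to 85 mm and grips with 20 to 120 N. Pads are 22 mm wide; open, the fingers measure 114 mm over their backs; the gripper's body (76 mm by 85 mm) begins 54 mm behind the grasp point. The pads swing forward as they close: fully open they stand 13 mm farther back than shut.
Start: joints at [-1.281, 0.213, -0.034, 1.323, 0, 1.571], TCP at [142.874, -479.137, 231.306] pointing down, gripper open.
Joint ranges: [-2.98, 2.98], [-0.74, 1.72], [-1.14, 1.35], [-2.1, 2.04], [-1.57, 1.44], [-3.14, 3.14]. Speed limits (rad/s): [1.89, 1.89, 2.39, 2.57, 3.14, 3.14].

## Interface

Orientations are given as a rotation vector (axis times angle).
In Python, from workcell import robot gives the robot as it stands. The module is installed in compiled form; this text tells all that it offers. Calls block until the motion is done:
- robot.reach(position, orientation): joint-space move of the TCP to a pose.
- robot.move_linear(position, rotation=None, velocity=150): straight line of the TCP; rotation=None keeps the orientation; velocity is the mean speed in mm/s.
- robot.movej(angles): joint-space move.
- robot.gripper_to(opening, newtons=None): opening from 0.0 (shut) to 1.0 (fully open); newtons is the grip in N (None keeps the last); returns when the fingers have stopped.
- robot.wait(seconds).
- robot.inverse_kinematics(position, orientation): joint angles nearest the present ones, or None.
- robot.observe(): the state.
- robot.get_image(name): name is "scene" or "top" or "wrist"; returns a dict with "img" (420x560x3 uint8, red, green, blue), "vertical_fov" (degrees; the focal length in pixels is half the picture's height over the tangent of half this angle, whatever the lens; pixels are square), "cx", "cy" (the principal point, pixels), "view" (4x4, takes a point from world to camera coordinates); the wrist camera has in their place "tool_from_camera" (4x4, takes a point from camera to tool coordinates, whose origin is the TCP and whose axes are the flange's). Camera axes: x right, y up, looking along -z (the intrinsics and any distortion apply to the point x, -y, -z); pixel columns grow to the right and rows downward; lengths in mm; the calibration is good to about 2 mm. A picture is of the moment at which its call begins: read the wrist's pose just before it. There is no depth.
A pose or a line that the arm cannot do raises robot.Unreachable and nothing moves.
- robot.hand_in(): hands the job in, once; it reports no verdict.
The state is a dict: "t": time; "joint_positions": joint angles; "qd": joint speeds; "effort": joint torques, N m; "ee_pos": TCP position; "eef_rot": TCP orientation; "ft_force": force on the tool from outside, world axes, zero at the start; "ft_torque": the same for the moment, N m; "gripper_width": opening from 0.0 (shut) to 1.0 (fully open).
Only numpy, scipy, OpenCV 4.12 (cv2) and the standard library are available. Lean on these libraries where they do the work, as an engineer would, in place of code of your own. Each camera call takes 0.05 s, during which the arm holds its last target.

## Task

The clamping lever of the lathe's tool post has only been set on top of its stud; start its thread by feel. Turn the lever backward (anticlockwise from above) until it drops into the thread, then wind it forward one full turn from there without forcing it, and finish while holding it: still gripping the lever's ball, not letting go, so that it stays started but not tightened while the post is squared up. Leave the loose tools and parts round the lathe where they lie.

Things in the scene. Friction and masses are not known exactly. Their poses are not given: they have to be found in the camera images.
- lever: Clamping lever of the lathe's four-way tool post, about 0.5 kg: dark steel hub 42 mm across, 34 mm tall, upright on the threaded stud; a round steel arm 12 mm thick rising outward; a black ball at its end. Origin: centre of the hub's underside; z up. The arm runs along -x of this body, from (-12, 0, 18) mm to the ball's centre at (-85, 0, 50) mm. It turns and slides on the stud and cannot tip.
- ball (a point): Centre of the lever's black ball, 28 mm across, 85 mm from the stud's axis and 50 mm above the hub's underside. The arm joins it from the hub's side, from below at about 24 degrees. Pushing here or on the arm, 1 to 3 N turns the lever; it stays where it is left.
- hub (a point): Centre of the hub's underside, on the axis of the coarse right-hand thread (5 mm pitch). Not yet started, the hub rests by its weight on the end of the stud's thread; turned backward it climbs that end and, at one angle in every turn, falls 5 mm at once if free to: squeezed in the jaws it stays up until let go. Pushed along with closed fingers, or with open fingers loosely astride, it is free.
- stud (a point): On the stud's axis, centre of the upper face of the washer that lies 4 mm thick on the tool post. The post is a square block of 76 mm with eight square-headed screws round the stud, up to 9 mm above this point. The hub's underside (point hub) is 10 mm above this point just after the drop, about 5 mm after one turn forward, and would be at 0 clamped tight.
- hub_turn (a joint): Turn of the lever about the stud, rad, counted through full turns. Grows forward (clockwise from above, tightening), falls backward (anticlockwise). It starts 0.8 to 3.2 rad forward of the place of the drop. From the start, turned forward instead, it would also engage, but that is not the job.
- hub_lift (a joint): Height of the hub on the stud, m: 0 just after the drop; before it, it rests 0.002 to 0.005 high, climbing as it is turned backward; -0.005 after one turn forward from the drop (it sinks 5 mm a turn); -0.010 when tight on the washer.
- spare_tool: A loose square lathe tool, 12 x 12 x 85 mm, lying on the cross slide beside the tool post. Leave alone.
- caliper: A steel vernier caliper, 235 mm long, lying on the bench on the robot's side of the lathe. Leave alone.
- chuck_key: A T-handled chuck key, 100 mm long, lying on top of the headstock, 0.26 m above the bench. Leave alone.
- screw_tray: A grey plastic tray of screws, 130 x 95 x 34 mm, on the bench. Leave alone.
- oil_can: A small copper oil can, 72 mm across, spout up to 150 mm tall, on the bench. Leave alone.
- drill_chuck: A drill chuck on its taper, 130 mm long, lying in the yellow chip tray on the robot's side of the lathe bed. Leave alone.
- chip_brush: A wooden-handled brush, 190 mm long, lying in the yellow chip tray on the robot's side of the lathe bed. Leave alone.

How it is judged:
By the outcome, as a careful person would: the job done as asked, in the order asked, and still so for the second after the job is handed in, while the arm keeps its last pose, push and grip.
It also fails if it takes over 64 s, if anything falls off the work surface, if the arm or the gripper's body presses on something with over 40 N, if the wrist force passes 120 N, or if a joint passes its speed limit or range.

## Working session

There is one attempt and no reset: what is moved stays moved. The work goes in short steps, each a Python script; the robot and the scene stay as the last script left them, time stands still between calls to the robot, and variables do not carry over. Pictures are saved under pics/ and viewed, and the job is handed in when it is done.

```bash
mkdir -p pics; ls
cat > h.py <<'E'
import numpy as np, cv2
from workcell import robot
def snap(n,fn):
    o=robot.observe(); d=robot.get_image(n); cv2.imwrite('pics/'+fn,cv2.cvtColor(d['img'],cv2.COLOR_RGB2BGR)); return o,d
E
python3 - <<'E'
from h import *
for n in ['scene','top','wrist']:
    o,d=snap(n,n+'0.png'); print(n,{k:(np.round(v,3).tolist() if not isinstance(v,str) else v) for k,v in d.items() if k!='img'})
print(o)
E
```

```text
pics
scene {'vertical_fov': 44.38, 'cx': 276.743, 'cy': 211.135, 'view': [[-0.729, 0.685, -0.018, 350.722], [-0.445, -0.453, 0.773, 35.447], [0.521, 0.571, 0.634, -1713.496], [0.0, 0.0, 0.0, 1.0]]}
top {'vertical_fov': 45.376, 'cx': 278.161, 'cy': 213.21, 'view': [[-0.021, -1.0, -0.015, -19.224], [0.996, -0.023, 0.086, -457.1], [-0.086, -0.013, 0.996, -1712.384], [0.0, 0.0, 0.0, 1.0]]}
wrist {'vertical_fov': 58.544, 'cx': 274.77, 'cy': 204.511, 'tool_from_camera': [[0.0, 0.962, 0.274, 68.823], [1.0, -0.0, 0.001, -0.108], [0.001, 0.274, -0.962, -141.874], [0.0, 0.0, 0.0, 1.0]]}
{'t': 0.1, 'joint_positions': array([-1.28099743e+00,  2.13280332e-01, -3.49424637e-02,  1.32348939e+00,
        4.35965342e-06,  1.57080241e+00]), 'qd': array([-1.57496111e-03, -1.76862456e-03,  3.46296526e-03,  1.87082514e-03,
       -2.82335960e-04, -9.27917968e-05]), 'effort': array([ 1.93173387e-04, -6.87247396e+01,  4.87807703e+01,  1.22762035e-02,
       -1.72573073e-04,  1.62961921e-06]), 'ee_pos': array([ 142.80138606, -478.883052  ,  230.90032734]), 'eef_rot': array([-3.10777410e+00, -4.53483361e-01,  2.00897582e-04]), 'ft_force': array([ 0.32990039,  0.4272227 , -0.49498512]), 'ft_torque': array([-0.00581139,  0.05906947, -0.03156237]), 'gripper_width': 1.0013635920249657}
```

View pics/scene0.png

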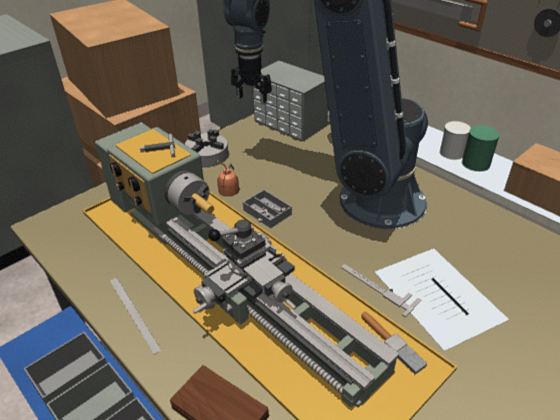

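View pics/top0.png

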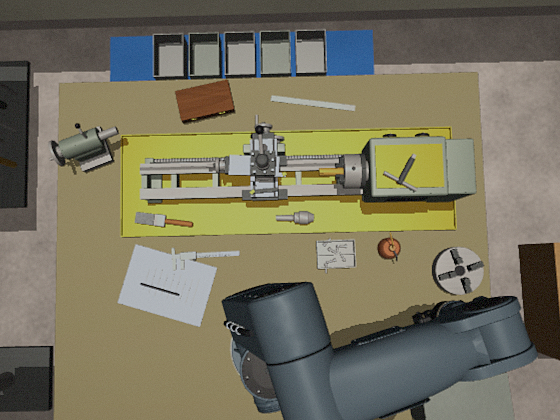

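View pics/wrist0.png

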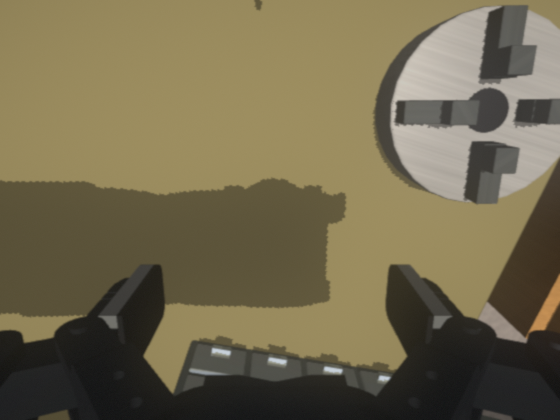

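The scene view shows the tool post near (240,236) with the black ball near (214,234). In the top view the post is near (263,160). I'll enlarge both.

Run:
```python
from h import *
a=cv2.imread('pics/scene0.png')[195:335,170:330]; b=cv2.imread('pics/top0.png')[110:220,210:370]
cv2.imwrite('pics/zs.png',cv2.resize(a,None,fx=5,fy=4.0,interpolation=cv2.INTER_CUBIC)[:600])
cv2.imwrite('pics/zt.png',cv2.resize(b,None,fx=5,fy=5,interpolation=cv2.INTER_CUBIC))
```

```text
(no output)
```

View pics/zs.png

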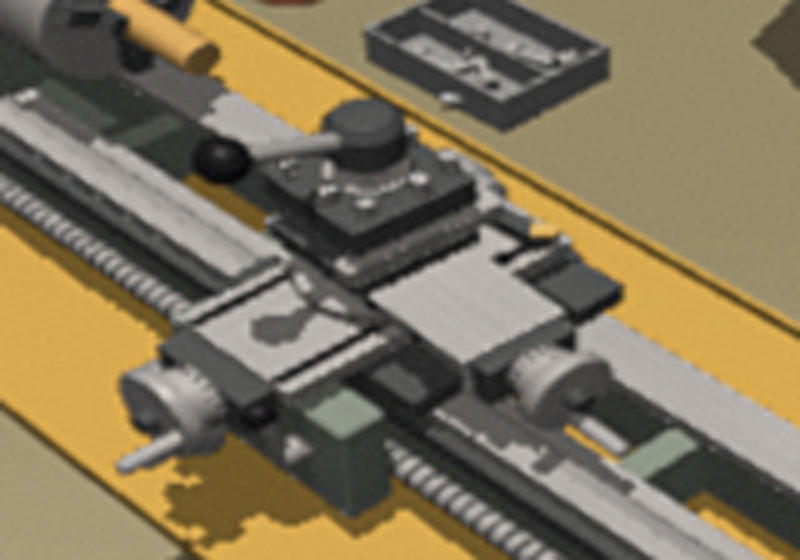

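View pics/zt.png

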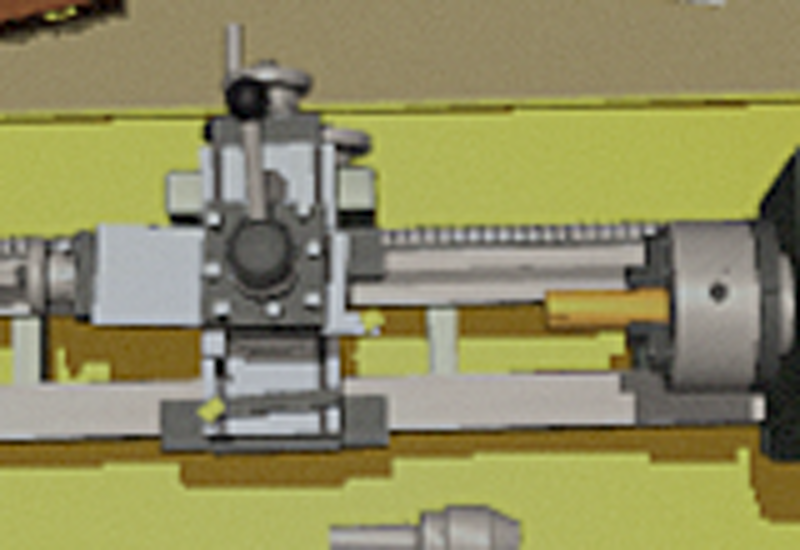

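```bash
cat >> h.py <<'E'
def ray(d,u,v,V=None):
    V=np.array(d['view'] if V is None else V); f=210/np.tan(np.radians(d['vertical_fov'])/2)
    c=np.array([(u-d['cx'])/f,-(v-d['cy'])/f,-1]); R=V[:3,:3]
    w=R.T@c; return -R.T@V[:3,3], w/np.linalg.norm(w)
def tri(rs):
    A=np.zeros((3,3));b=np.zeros(3)
    for o,w in rs:
        P=np.eye(3)-np.outer(w,w);A+=P;b+=P@o
    p=np.linalg.solve(A,b); return p,[np.linalg.norm((np.eye(3)-np.outer(w,w))@(p-o)) for o,w in rs]
def onz(r,z):
    o,w=r; return o+w*(z-o[2])/w[2]
def wristV(o,d):
    from scipy.spatial.transform import Rotation as R
    T=np.eye(4);T[:3,:3]=R.from_rotvec(o['eef_rot']).as_matrix();T[:3,3]=o['ee_pos']
    return np.linalg.inv(T@np.array(d['tool_from_camera']))
E
python3 - <<'E'
from h import *
S=robot.get_image('scene');T=robot.get_image('top')
print('ball',tri([ray(S,214.2,235),ray(T,259.4,129.6)]))
print('hubtop',tri([ray(S,243.2,224),ray(T,262.2,159.7)]))
print(robot.observe()['t'])
E
```

```text
ball (array([683.28036541,  16.93006317, 287.51126437]), [np.float64(0.7350892391816997), np.float64(0.7350892391815845)])
hubtop (array([596.42956021,  12.08866284, 264.99890158]), [np.float64(0.47859073221891496), np.float64(0.4785907322190489)])
0.25
```

```bash
cat >> h.py <<'E'
from scipy.spatial.transform import Rotation as Rot
def rv(psi):
    x=np.array([np.cos(psi),np.sin(psi),0]);z=np.array([0,0,-1.]);y=np.cross(z,x)
    return Rot.from_matrix(np.c_[x,y,z]).as_rotvec()
C=np.array([596.4,12.1]); RB=85.
def pos(phi,z,r=RB): return [C[0]+r*np.cos(phi),C[1]+r*np.sin(phi),z]
E
python3 - <<'E'
from h import *
for k in range(-14,15,2):
    ph=k*np.pi/8
    out=[]
    for off in (0,np.pi):
        q=robot.inverse_kinematics(pos(ph,268),rv(ph+off)); out.append(None if q is None else np.round(q,2).tolist())
    print(round(ph,2),out)
for z in (330,420): print(robot.inverse_kinematics(pos(0.055,z),rv(0.055)),robot.inverse_kinematics([143,-479,z],robot.observe()['eef_rot']))
E
```

```text
-5.5 [[0.11, 0.59, 0.61, 1.59, 0.0, 2.47], [0.11, 0.59, 0.61, 1.59, 0.0, -0.68]]
-4.71 [[0.16, 0.44, 0.38, 1.51, 0.0, 1.73], [0.16, 0.44, 0.38, 1.51, 0.0, -1.41]]
-3.93 [[0.13, 0.3, 0.17, 1.44, 0.0, 0.92], [0.13, 0.3, 0.17, 1.44, -0.0, -2.22]]
-3.14 [[0.02, 0.23, 0.09, 1.42, 0.0, 0.02], [0.02, 0.23, 0.09, 1.42, 0.0, -3.12]]
-2.36 [[-0.09, 0.29, 0.16, 1.44, 0.0, -0.87], [-0.09, 0.29, 0.16, 1.44, -0.0, 2.27]]
-1.57 [[-0.12, 0.43, 0.36, 1.5, 0.0, -1.69], [-0.12, 0.43, 0.36, 1.5, 0.0, 1.45]]
-0.79 [[-0.07, 0.58, 0.6, 1.59, -0.0, -2.43], [-0.07, 0.58, 0.6, 1.59, 0.0, 0.71]]
0.0 [[0.02, 0.65, 0.72, 1.64, 0.0, -3.12], [0.02, 0.65, 0.72, 1.64, 0.0, 0.02]]
0.79 [[0.11, 0.59, 0.61, 1.59, -0.0, 2.47], [0.11, 0.59, 0.61, 1.59, -0.0, -0.68]]
1.57 [[0.16, 0.44, 0.38, 1.51, 0.0, 1.73], [0.16, 0.44, 0.38, 1.51, 0.0, -1.41]]
2.36 [[0.13, 0.3, 0.17, 1.44, 0.0, 0.92], [0.13, 0.3, 0.17, 1.44, 0.0, -2.22]]
3.14 [[0.02, 0.23, 0.09, 1.42, 0.0, 0.02], [0.02, 0.23, 0.09, 1.42, 0.0, -3.12]]
3.93 [[-0.09, 0.29, 0.16, 1.44, -0.0, -0.87], [-0.09, 0.29, 0.16, 1.44, -0.0, 2.27]]
4.71 [[-0.12, 0.43, 0.36, 1.5, 0.0, -1.69], [-0.12, 0.43, 0.36, 1.5, 0.0, 1.45]]
5.5 [[-0.07, 0.58, 0.6, 1.59, 0.0, -2.43], [-0.07, 0.58, 0.6, 1.59, 0.0, 0.71]]
[ 2.46146457e-02  7.38430268e-01  1.04664392e+00  1.87900998e+00
 -4.44089210e-16  3.11120730e+00] [-1.28067530e+00  2.22743657e-01  2.26578409e-01  1.57509873e+00
 -8.68394457e-06  1.57109668e+00]
None [-1.28067530e+00  2.87174754e-01  5.48834238e-01  1.83292347e+00
 -8.68394457e-06  1.57109668e+00]
```

Run:
```python
from h import *
for z in (345,360,380,400): print(z,robot.inverse_kinematics(pos(0.055,z),rv(0.055+np.pi)))
q=robot.inverse_kinematics([500,0,400],rv(0.055+np.pi)); print(q)
robot.move_linear([143,-479,380],velocity=250)
robot.movej(robot.inverse_kinematics([500,0,400],rv(0.055+np.pi)))
robot.move_linear(pos(0.055,340),rv(0.055+np.pi),velocity=200)
o,d=snap('wrist','w1.png'); print(o['t'],o['ee_pos'],o['ft_force'])
snap('scene','s1.png')
```

```text
345 [ 0.02461465  0.79446071  1.20094416  1.97727977  0.         -0.03038535]
360 None
380 None
400 None
[ 0.          0.26649253  0.46622929  1.7705331   0.         -0.055     ]
4.8167 [681.26662495  16.7706334  340.06387528] [-0.63154328 -0.18568997  0.0661404 ]
```

View pics/w1.png

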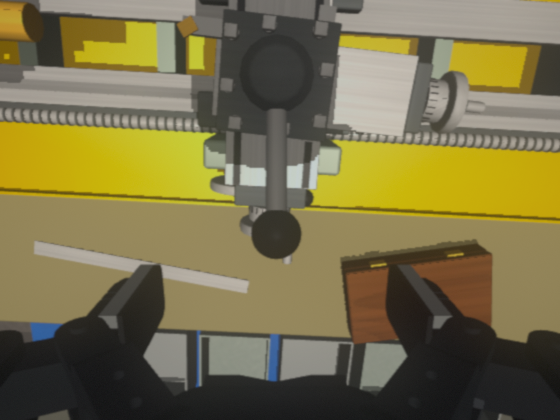

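View pics/s1.png

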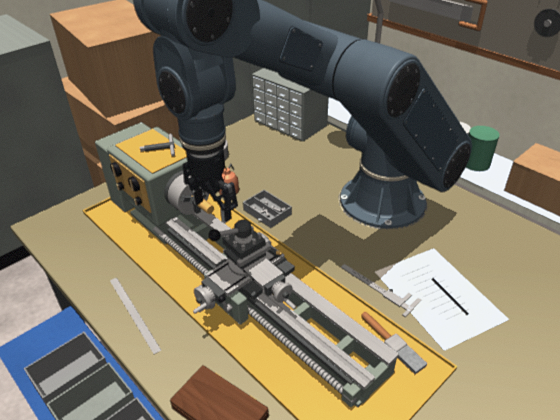

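The wrist view shows the ball at (276,234), radius about 25 px, and the hub top at (277,73). The arm runs straight between them.

Run:
```python
from h import *
o=robot.observe(); d=robot.get_image('wrist'); V=wristV(o,d); S=robot.get_image('scene')
g=cv2.cvtColor(d['img'],cv2.COLOR_RGB2GRAY)
m=(g<48).astype(np.uint8)
n,l,s,c=cv2.connectedComponentsWithStats(m[195:270,235:320])
for i in range(1,n):
    if s[i,4]>100: print(s[i],c[i]+[235,195])
rb=ray(d,276.5,234,V); rh=ray(d,277,73,V)
print('ball z287',onz(rb,287),'z283',onz(rb,283),'hub z267',onz(rh,267),'z262',onz(rh,262))
p=onz(rb,287); cam=rb[0]; f=210/np.tan(np.radians(d['vertical_fov'])/2)
print('depth from r25', 14*f/25, 'dist',np.linalg.norm(p-cam))
print('scene ball tri', tri([rb,ray(S,214.2,235)]))
print('hub tri', tri([rh,ray(S,243.2,224)]))
```

```text
ball z287 [683.71175131  17.98427898 287.        ] z283 [685.18912317  18.08758567 283.        ] hub z267 [598.26164758  13.53753333 267.        ] z262 [597.95211782  13.55138886 262.        ]
depth from r25 209.80126266489663 dist 208.22920165336944
scene ball tri (array([683.78884193,  17.51472232, 288.13090884]), [np.float64(0.6425655090628205), np.float64(0.6425655090630099)])
hub tri (array([597.8201318 ,  13.83429193, 266.77170484]), [np.float64(0.5192355224327302), np.float64(0.5192355224326982)])
```

```bash
sed -i 's/^C=.*/C=np.array([598.0,13.3]); RB=85.3/' h.py
python3 - <<'E'
from h import *
p0=0.047
robot.move_linear(pos(p0,340),rv(p0+np.pi),velocity=60)
robot.gripper_to(0.62,20)
robot.move_linear(pos(p0,264),velocity=120)
robot.gripper_to(0.47,20)
o,d=snap('wrist','w2.png'); print(o['t'],o['ee_pos'],o['ft_force'],o['gripper_width'])
snap('scene','s2.png')
a=cv2.imread('pics/s2.png')[185:265,170:290]; cv2.imwrite('pics/s2z.png',cv2.resize(a,None,fx=6,fy=6,interpolation=cv2.INTER_CUBIC))
E
```

```text
6.8917 [683.39222884  17.32099701 264.23989169] [0.10009532 1.07170475 0.24129675] 0.47063911491307536
```

View pics/w2.png

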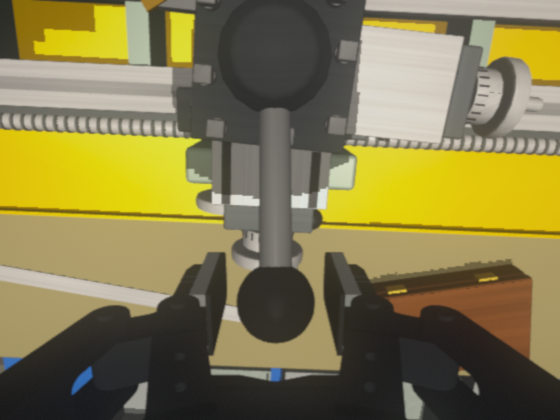

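View pics/s2z.png

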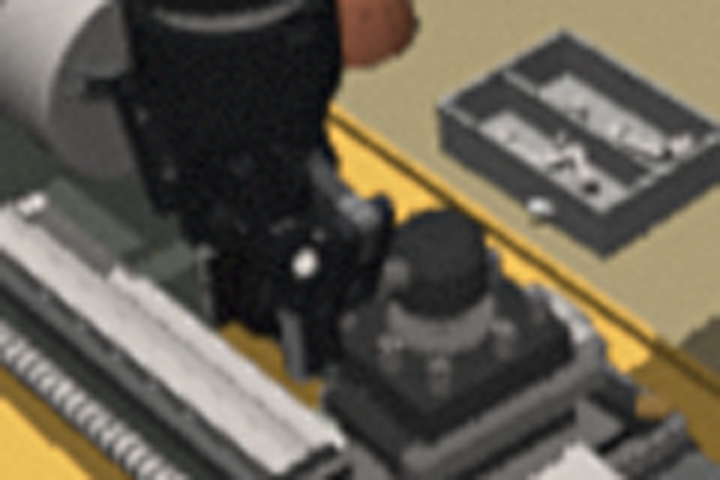

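The wrist view shows the ball at (276,303), radius about 38, centred between the pads with about 6 mm to spare each side. The hub top is at (273,55). I'll step backward now, measuring the ball each time.

```bash
cat >> h.py <<'E'
def ballfit(d):
    g=cv2.cvtColor(d['img'],cv2.COLOR_RGB2GRAY)[235:375,200:350]
    c=cv2.HoughCircles(cv2.GaussianBlur(g,(5,5),1),cv2.HOUGH_GRADIENT_ALT,1,40,param1=80,param2=0.5,minRadius=30,maxRadius=46)
    return None if c is None else np.round(c[0][:,:3]+[200,235,0],1).tolist()
def step(phi,z,off=np.pi,v=80,tag=None):
    robot.move_linear(pos(phi,z),rv(phi+off),velocity=v)
    o=robot.observe(); d=robot.get_image('wrist')
    f=o['ft_force']; tx,ty=-np.sin(phi),np.cos(phi)
    print(f"{o['t']:.1f} phi {phi:.3f} Ft {f[0]*tx+f[1]*ty:.2f} Fr {f[0]*ty-f[1]*tx:.2f} Fz {f[2]:.2f}",ballfit(d))
    if tag: cv2.imwrite(f'pics/{tag}.png',cv2.cvtColor(d['img'],cv2.COLOR_RGB2BGR))
    return o,d
E
python3 - <<'E'
from h import *
print(ballfit(robot.get_image('wrist')))
crops=[]
for k in range(1,8):
    o,d=step(0.047+0.1*k,264,tag=f'b{k}')
    crops.append(cv2.imread(f'pics/b{k}.png')[0:360,180:370][::1])
cv2.imwrite('pics/m1.png',cv2.resize(np.hstack(crops[::2]),None,fx=1,fy=1))
E
```

```text
[[275.0, 304.0, 39.3]]
7.3 phi 0.147 Ft 0.43 Fr -0.74 Fz -0.12 [[259.0, 303.0, 39.3]]
7.6 phi 0.247 Ft -1.19 Fr -0.39 Fz -0.48 [[258.0, 303.0, 39.4]]
7.9 phi 0.347 Ft 0.21 Fr -0.27 Fz 0.46 [[259.0, 303.0, 39.5]]
8.2 phi 0.447 Ft 0.55 Fr 0.08 Fz 0.05 [[260.0, 304.0, 39.3]]
8.5 phi 0.547 Ft -0.53 Fr -0.33 Fz 0.42 [[259.0, 304.0, 39.4]]
8.8 phi 0.647 Ft -0.04 Fr 0.37 Fz -0.25 [[259.0, 304.0, 39.5]]
9.2 phi 0.747 Ft 0.14 Fr -0.84 Fz 0.30 [[260.0, 304.0, 39.9]]
```

View pics/m1.png

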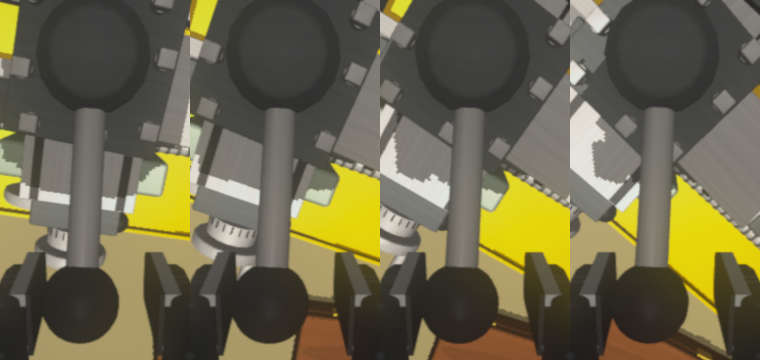

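The ball tracks cleanly with steady (u,v,r), resting on the left pad about 6 mm behind centre, and it climbs slowly. I'll continue and stop at a jump.

Run:
```python
from h import *
ref=None; phi=0.747
while phi<3.0:
    phi+=0.05
    o,d=step(phi,264.5,tag=f'c{int(round(phi*1000))}')
    b=ballfit(d)
    if b is None or len(b)!=1: continue
    if ref is not None and abs(b[0][1]-ref[1])>3: print('JUMP');break
    ref=b[0]
```

```text
9.4 phi 0.797 Ft -0.78 Fr 0.33 Fz -0.24 [[258.0, 303.0, 39.4]]
9.8 phi 0.847 Ft -0.58 Fr -0.58 Fz -0.09 [[258.0, 302.0, 39.4]]
10.1 phi 0.897 Ft -0.00 Fr 0.21 Fz -0.27 [[257.0, 302.0, 40.1]]
10.3 phi 0.947 Ft 0.42 Fr -0.33 Fz -0.33 [[256.0, 302.0, 40.1]]
10.7 phi 0.997 Ft -0.58 Fr 0.01 Fz -0.77 [[257.0, 302.0, 39.5]]
10.9 phi 1.047 Ft -1.65 Fr -0.08 Fz 0.58 [[257.0, 300.0, 39.6]]
11.2 phi 1.097 Ft 0.35 Fr 0.11 Fz -0.35 [[258.0, 302.0, 39.2]]
11.6 phi 1.147 Ft -0.30 Fr 0.12 Fz 0.47 [[257.0, 303.0, 39.5]]
11.8 phi 1.197 Ft 0.57 Fr 0.38 Fz -0.63 [[257.0, 303.0, 39.6]]
12.2 phi 1.247 Ft 0.78 Fr 0.47 Fz 0.12 [[258.0, 302.0, 39.7]]
12.4 phi 1.297 Ft 0.28 Fr 0.34 Fz 0.31 [[257.0, 303.0, 39.6]]
12.8 phi 1.347 Ft 0.14 Fr 0.36 Fz 0.36 [[259.0, 300.0, 39.8]]
13.1 phi 1.397 Ft 0.57 Fr 0.34 Fz -0.55 [[257.0, 300.0, 39.7]]
13.3 phi 1.447 Ft -0.34 Fr 0.41 Fz 0.63 [[258.0, 304.0, 39.6]]
JUMP
```

Run:
```python
from h import *
phi=1.447;n=0
while phi<2.95:
    phi+=0.05
    o,d=step(phi,265,tag=f'c{int(round(phi*1000))}')
    b=ballfit(d)
    if b and (b[0][1]<298 or b[0][2]<38.8): print('JUMP?');break
```

```text
13.7 phi 1.497 Ft 0.38 Fr -1.16 Fz 0.07 [[259.0, 300.0, 39.1]]
13.9 phi 1.547 Ft -0.94 Fr -0.28 Fz -0.32 [[257.0, 301.0, 39.9]]
14.2 phi 1.597 Ft -0.29 Fr 0.37 Fz 0.02 [[254.0, 298.0, 42.7]]
14.6 phi 1.647 Ft 0.10 Fr -0.49 Fz 0.30 [[257.0, 300.0, 39.5]]
14.8 phi 1.697 Ft 0.24 Fr -0.72 Fz -0.32 [[258.0, 297.0, 40.9]]
JUMP?
```

Run:
```python
from h import *
cv2.imwrite('pics/m2.png',np.hstack([cv2.imread(f'pics/c{k}.png')[0:360,180:370] for k in (797,1197,1497,1697)]))
```

```text
(no output)
```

View pics/m2.png

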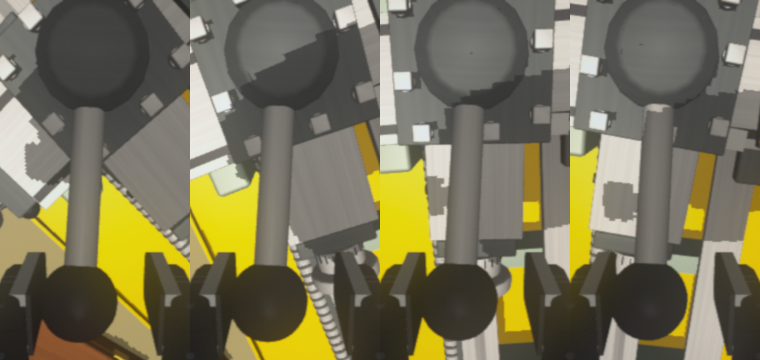

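No drop yet: the ball sits at the same place in all four frames, so that was fit noise. I'll continue with a two-in-a-row test.

Run:
```python
from h import *
phi=1.697;n=0
while phi<2.5:
    phi+=0.05
    o,d=step(phi,265,tag=f'c{int(round(phi*1000))}')
    b=ballfit(d)
    n=n+1 if (b and b[0][1]<=298 and b[0][2]<39.3) else 0
    if n==2: print('JUMP?');break
k=int(round(phi*1000))
cv2.imwrite('pics/m3.png',np.hstack([cv2.imread(f'pics/c{j}.png')[0:360,180:370] for j in (k-300,k-100,k-50,k)]))
```

```text
15.2 phi 1.747 Ft -0.12 Fr -0.83 Fz -0.32 [[257.0, 302.0, 39.8]]
15.4 phi 1.797 Ft -0.31 Fr -0.33 Fz -0.92 [[257.0, 299.0, 39.7]]
15.8 phi 1.847 Ft -0.42 Fr -0.11 Fz -0.40 [[258.0, 301.0, 39.2]]
16.1 phi 1.897 Ft -0.32 Fr -0.59 Fz 0.10 [[258.0, 300.0, 39.4]]
16.4 phi 1.947 Ft -0.72 Fr -0.97 Fz 0.61 [[259.0, 299.0, 39.1]]
16.6 phi 1.997 Ft -0.69 Fr 0.43 Fz -0.05 [[258.0, 298.0, 39.4]]
16.9 phi 2.047 Ft 0.13 Fr -0.75 Fz 0.15 [[258.0, 300.0, 39.4]]
17.2 phi 2.097 Ft -0.09 Fr -0.09 Fz -0.44 [[258.0, 300.0, 39.5]]
17.6 phi 2.147 Ft -0.21 Fr -0.49 Fz -0.42 [[258.0, 298.0, 39.5]]
17.9 phi 2.197 Ft -0.23 Fr 0.47 Fz -0.48 [[257.0, 298.0, 39.7]]
18.1 phi 2.247 Ft -0.37 Fr -0.04 Fz 0.26 [[255.0, 300.0, 40.2]]
18.4 phi 2.297 Ft 0.58 Fr 0.95 Fz 1.25 [[257.0, 299.0, 40.3]]
18.8 phi 2.347 Ft -0.65 Fr -0.69 Fz -1.05 [[257.0, 299.0, 40.0]]
19.1 phi 2.397 Ft 0.14 Fr 0.09 Fz 0.02 [[258.0, 299.0, 39.6]]
19.4 phi 2.447 Ft -0.27 Fr -0.54 Fz 0.18 [[258.0, 299.0, 39.6]]
19.6 phi 2.497 Ft -0.81 Fr 0.12 Fz -0.64 [[257.0, 299.0, 39.9]]
19.9 phi 2.547 Ft 0.40 Fr -0.42 Fz -0.99 [[257.0, 299.0, 39.9]]
```

View pics/m3.png

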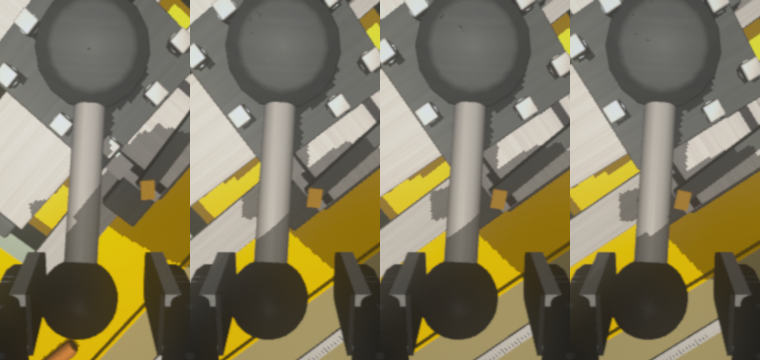

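Run:
```python
from h import *
print(robot.inverse_kinematics(pos(3.1,265),rv(3.1+np.pi))[5],robot.inverse_kinematics(pos(3.3,265),rv(3.12+np.pi))[5])
phi=2.547
while phi<3.08:
    phi+=0.05
    o,d=step(phi,265,tag=f'c{int(round(phi*1000))}')
    b=ballfit(d)
    if b and b[0][1]<=295 and b[0][2]<39.3: print('JUMP?');break
k=int(round(phi*1000))
cv2.imwrite('pics/m4.png',np.hstack([cv2.imread(f'pics/c{j}.png')[0:360,180:370] for j in (k-300,k-100,k-50,k) ]))
```

```text
-3.0671574993978505 -3.12030307008813
20.2 phi 2.597 Ft 0.72 Fr -0.00 Fz -0.35 [[258.0, 300.0, 39.6]]
20.6 phi 2.647 Ft 0.51 Fr 0.69 Fz -0.79 [[258.0, 299.0, 39.6]]
20.9 phi 2.697 Ft -0.96 Fr -0.36 Fz -0.02 [[258.0, 298.0, 40.3]]
21.1 phi 2.747 Ft 0.14 Fr 0.53 Fz 0.22 [[258.0, 301.0, 40.4]]
21.4 phi 2.797 Ft -0.07 Fr 0.04 Fz 0.21 [[257.0, 299.0, 39.9]]
21.8 phi 2.847 Ft -0.56 Fr -0.65 Fz -0.54 [[257.0, 299.0, 39.9]]
22.1 phi 2.897 Ft 0.03 Fr 0.95 Fz 0.33 [[258.0, 299.0, 39.7]]
22.4 phi 2.947 Ft -0.20 Fr 0.66 Fz 0.21 [[259.0, 299.0, 39.5]]
22.6 phi 2.997 Ft -0.71 Fr 0.68 Fz 0.34 [[259.0, 298.0, 39.5], [305.0, 355.0, 34.0]]
22.9 phi 3.047 Ft 1.07 Fr -0.52 Fz -0.17 [[258.0, 298.0, 39.8]]
23.2 phi 3.097 Ft -0.04 Fr -0.40 Fz 0.30 [[258.0, 299.0, 39.8]]
```

View pics/m4.png

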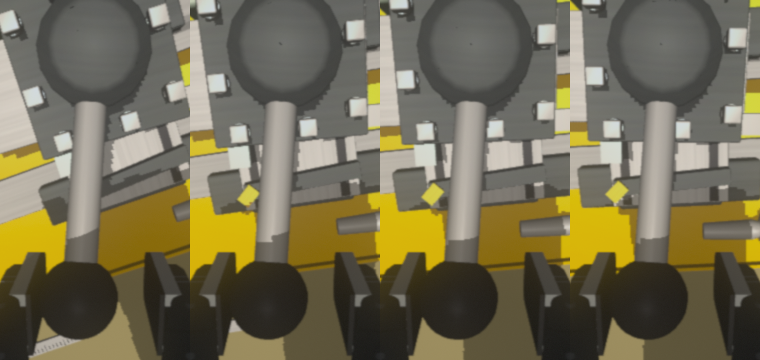

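Run:
```python
from h import *
phi=3.097
ims=[]
while phi<3.39:
    phi+=0.04
    y=min(phi,3.13)
    o,d=step(phi,265,off=np.pi+y-phi,tag=f'e{int(round(phi*1000))}')
    ims.append(cv2.imread(f'pics/e{int(round(phi*1000))}.png')[0:360,180:370])
    b=ballfit(d)
    if b and b[0][1]<=294 and b[0][2]<39.3: print('JUMP?');break
cv2.imwrite('pics/m5.png',np.hstack(ims[-4:]))
```

```text
23.6 phi 3.137 Ft 0.85 Fr 1.05 Fz 0.06 [[257.0, 300.0, 40.1]]
23.9 phi 3.177 Ft -0.86 Fr 0.47 Fz -0.70 [[256.0, 299.0, 40.3]]
24.1 phi 3.217 Ft 0.60 Fr -0.19 Fz -0.43 [[256.0, 300.0, 40.1]]
24.4 phi 3.257 Ft 0.90 Fr -0.28 Fz 0.51 [[264.0, 293.0, 38.3]]
JUMP?
```

View pics/m5.png

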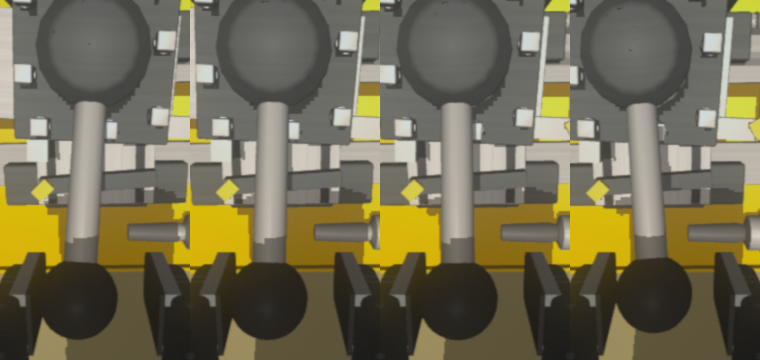

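It dropped: at phi 3.257 the ball jumped from v=300, r=40.1 to v=293, r=38.3, and the whole lever, hub included, reads smaller. I'll measure the angle and height at the drop using the camera.

```bash
cat >> h.py <<'E'
def ballphi(o,d,b,zb):
    p=onz(ray(d,b[0],b[1],wristV(o,d)),zb); return p,np.arctan2(p[1]-C[1],p[0]-C[0]),np.hypot(*(p[:2]-C))
E
python3 - <<'E'
from h import *
o=robot.observe(); d=robot.get_image('wrist'); b=ballfit(d); print(o['t'],o['ee_pos'],b)
for z in (288,283): print(z,ballphi(o,d,b[0],z))
S=o['ee_pos']
# previous frame prior to drop: same calc by hand
o2=dict(o); o2['ee_pos']=np.array(pos(3.217,265)); print('pre',ballphi(o2,d,(256,300),288))
snap('scene','s3.png'); a=cv2.imread('pics/s3.png')[185:265,190:310]; cv2.imwrite('pics/s3z.png',cv2.resize(a,None,fx=6,fy=6,interpolation=cv2.INTER_CUBIC))
E
```

```text
24.5 [513.29149662   3.36651848 265.00495391] [[264.0, 295.0, 38.5]]
288 (array([514.96915579,   7.21452129, 288.        ]), np.float64(-3.0684316815890593), np.float64(83.25355332485667))
283 (array([512.14618619,   7.41048124, 283.        ]), np.float64(-3.073100573269584), np.float64(86.05558539415262))
pre (array([512.66985685,  13.60611138, 288.        ]), np.float64(3.13800529217181), np.float64(85.33069221659233))
```

View pics/s3z.png

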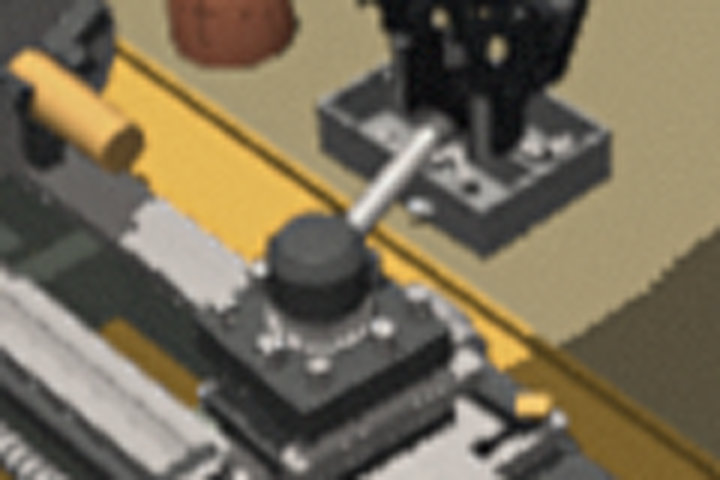

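The drop is confirmed: ball plane z is 283 (radius 86 mm checks out), with the drop angle between 3.14 and 3.18. The scene view shows the hub lower on the stud. Now I'll wind forward, still loosely astride, following the sink.

```bash
cat >> h.py <<'E'
PD=3.165
def zt(phi): return 283+5*(phi-PD)/(2*np.pi)-22.5
def fwd(a,b,st=0.15):
    n=int(np.ceil(abs(b-a)/st))
    for i,phi in enumerate(np.linspace(a,b,n+1)[1:]):
        y=np.clip(phi,-3.06,3.12)
        robot.move_linear(pos(phi,zt(phi)),rv(y+np.pi),velocity=80)
        o=robot.observe();f=o['ft_force'];t=np.array([-np.sin(phi),np.cos(phi)])
        if i%3==2 or i==n-1:
            d=robot.get_image('wrist'); bf=ballfit(d); print(f"{o['t']:.1f} {phi:.2f} Ft {f[:2]@t:.2f} Fz {f[2]:.2f}",bf)
        else: print(f"   {phi:.2f} Ft {f[:2]@t:.2f}")
        if np.linalg.norm(f)>12: print('STOP',f);break
E
python3 - <<'E'
from h import *
print(zt(3.257),robot.inverse_kinematics(pos(-3.19,zt(-3.19)),rv(-3.06+np.pi)))
fwd(3.257,2.0)
snap('wrist','f1.png')
E
```

```text
260.57321127382227 [0.03397198 0.23795315 0.0581251  1.39096827 0.         3.09397198]
   3.12 Ft 0.35
   2.98 Ft 0.05
25.5 2.84 Ft -0.06 Fz -0.06 [[291.0, 300.0, 40.1]]
   2.70 Ft 0.70
   2.56 Ft 0.20
26.5 2.42 Ft 0.25 Fz -0.01 [[290.0, 297.0, 41.1]]
   2.28 Ft -0.53
   2.14 Ft -0.11
27.4 2.00 Ft -0.53 Fz -1.21 [[290.0, 302.0, 39.8]]
```

View pics/f1.png

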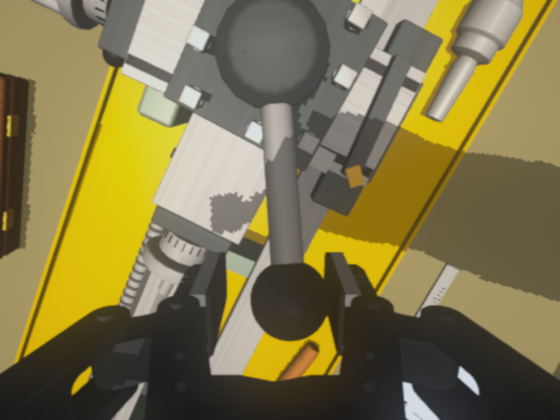

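The ball rides the right pad at (290,301), and its size is consistent with the lowered height. The force is under 1 N. Continuing.

Run:
```python
from h import *
fwd(2.0,-2.9,0.16)
o,d=snap('wrist','f2.png'); b=ballfit(d); print(o['t'],b)
for z in (279,278): print(ballphi(o,d,b[0],z))
```

```text
1.84 Ft 0.98
   1.68 Ft 0.55
28.5 1.53 Ft 0.12 Fz 0.61 [[290.0, 303.0, 39.7]]
   1.37 Ft 0.88
   1.21 Ft 0.51
29.5 1.05 Ft 0.19 Fz 0.43 [[291.0, 302.0, 40.0]]
   0.89 Ft -0.38
   0.74 Ft -0.39
30.5 0.58 Ft 0.24 Fz -0.11 None
   0.42 Ft 0.13
   0.26 Ft 0.54
31.5 0.10 Ft 1.19 Fz 0.24 [[289.0, 305.0, 39.6]]
   -0.05 Ft 0.06
   -0.21 Ft 0.33
32.5 -0.37 Ft 0.64 Fz -0.41 [[289.0, 304.0, 39.6]]
   -0.53 Ft -0.11
   -0.69 Ft -0.57
33.5 -0.85 Ft -0.38 Fz -0.30 [[291.0, 304.0, 39.9]]
   -1.00 Ft 0.88
   -1.16 Ft -0.65
34.5 -1.32 Ft -0.69 Fz -0.17 [[290.0, 301.0, 40.0]]
   -1.48 Ft -0.25
   -1.64 Ft -0.45
35.5 -1.79 Ft -0.34 Fz -0.26 [[290.0, 301.0, 39.8]]
   -1.95 Ft 0.20
   -2.11 Ft 0.52
36.5 -2.27 Ft 0.38 Fz -0.26 [[290.0, 301.0, 39.8]]
   -2.43 Ft 0.34
   -2.58 Ft -0.53
37.5 -2.74 Ft -0.48 Fz 0.36 [[290.0, 302.0, 39.8]]
37.8 -2.90 Ft 0.18 Fz 0.04 [[289.0, 300.0, 39.6]]
37.875 [[290.0, 299.0, 39.9]]
(array([516.99775615, -12.53059951, 279.        ]), np.float64(-2.8328992360421545), np.float64(85.02107608645063))
(array([516.44829875, -12.7158029 , 278.        ]), np.float64(-2.83278806675246), np.float64(85.60082930520562))
```

View pics/f2.png

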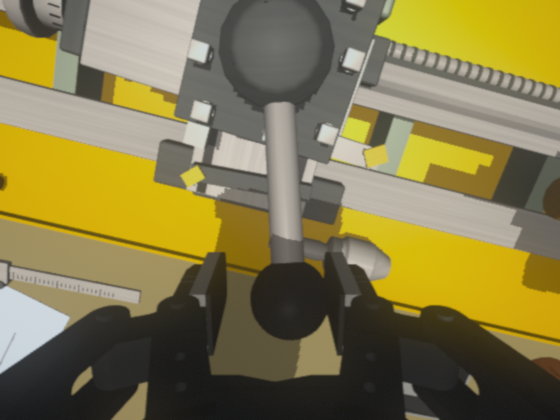

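Run:
```python
from h import *
fwd(-2.9,-3.182,0.1)
T=-3.118
o=robot.observe(); d=robot.get_image('wrist'); b=ballfit(d); print(b,ballphi(o,d,b[0],278))
p=ballphi(o,d,b[0],278)[1]
robot.move_linear(pos(p if p<0 else p-2*np.pi,zt(T)),rv(-3.07+np.pi),velocity=30)
o,d=snap('wrist','f3.png'); b=ballfit(d); print(o['t'],b,ballphi(o,d,b[0],278),o['ft_force'])
```

```text
-2.99 Ft -0.19
   -3.09 Ft -0.44
38.7 -3.18 Ft 0.32 Fz 0.48 [[292.0, 302.0, 40.0]]
[[292.0, 302.0, 40.1]] (array([511.94510486,  10.50099987, 278.        ]), np.float64(-3.1090783647464284), np.float64(86.1004028957212))
39.1333 [[273.0, 299.0, 39.8]] (array([512.46384273,  10.8904194 , 278.        ]), np.float64(-3.113429785527578), np.float64(85.57008986059525)) [ 0.52423562 -0.04102955 -1.15926686]
```

View pics/f3.png

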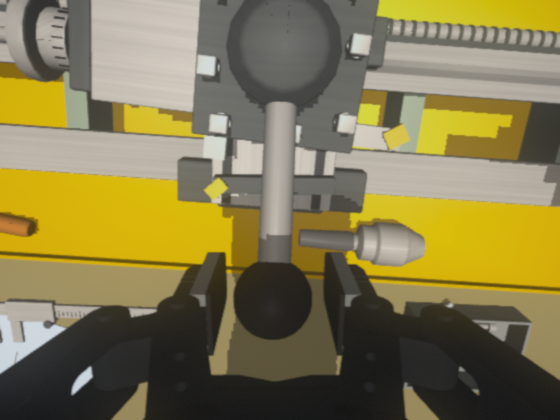

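The ball is centred at (273,299) between the pads, angle -3.11, which is one turn on from the drop within about 0.03 rad. Gripping now.

Run:
```python
from h import *
robot.gripper_to(0.2,35)
robot.wait(0.5)
o,d=snap('wrist','g1.png'); b=ballfit(d); print(o['t'],o['gripper_width'],o['ft_force'],o['ee_pos'],b,b and ballphi(o,d,b[0],278))
snap('scene','g1s.png'); a=cv2.imread('pics/g1s.png')[185:265,190:310]; cv2.imwrite('pics/g1z.png',cv2.resize(a,None,fx=6,fy=6,interpolation=cv2.INTER_CUBIC))
```

```text
39.9583 0.306211230057023 [-2.32082937  0.22806942  1.98392261] [512.69013281  10.54261668 255.52431247] [[275.0, 300.0, 40.5]] (array([512.04765855,  10.50497382, 278.        ]), np.float64(-3.1090857832999754), np.float64(85.99777422390746))
```

View pics/g1.png

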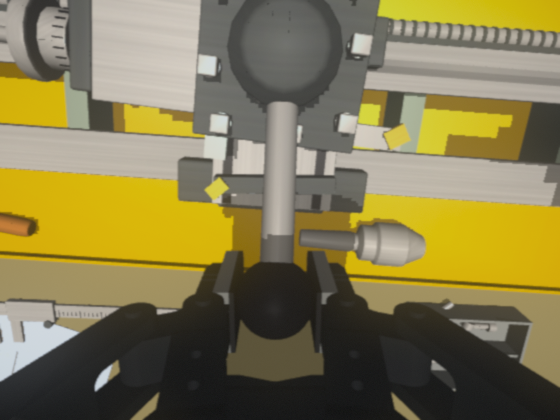

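View pics/g1z.png

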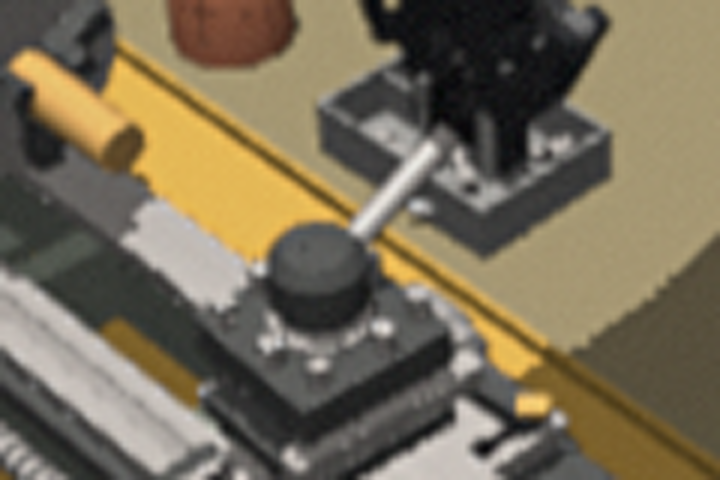

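The pads are holding the ball. The hub top sits at about row 222 in the enlarged view, against 212 just after the drop: about 1.7 px, or 5 mm lower. The residual force is about 3 N.

Run:
```python
from h import *
print(robot.hand_in())
```

```text
the job is handed in; nothing more can be done
None
```

I started the lever's thread, wound it forward one full turn from the drop, and handed it in with the ball still gripped.

- **Backward:** With the fingers open and loosely astride the ball, I turned the lever back about 3.1 rad, until the wrist view showed it drop about 5 mm. The drop came at a ball angle of about 3.16 rad. It is only known to within about 0.02 rad, because the lever swung slightly past the spot as it fell.
- **Forward:** I wound it forward to −3.11 rad, one turn from the drop to within about 0.03 rad. Sideways force stayed around 1 N or less, so nothing was forced.
- **Final grip:** I closed the gripper on the ball with 35 N asked for. It stopped at opening 0.31, about 26 mm against the ball's 28 mm, and the wrist force was about 3 N.
- **Height check:** In the scene view the hub sits about 5 mm lower than just after the drop, as one turn should give. That difference is only about 1.7 pixels, so it is a rough check.
- **Other notes:** The circle fit on the ball was noisy (a few pixels) and gave false alarms before the real drop; I ruled those out by looking at the frames. Before hand-in the clock read about 40 s. I touched none of the loose tools, but I didn't check each one individually afterwards.

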